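# Snap the lid of the screw tub shut all round

### The arm

A 6-joint arm with a two-finger parallel gripper is mounted at the origin on the work surface. World frame = base frame: x ahead of the robot, y to its left, z up, the work surface at z = 0. Lengths are in m, angles in degrees, forces in N, time in s.
With the tool pointing down it reaches from about 0.3 to 0.875 m from the base axis. Payload 6.4 kg.
Tool frame: the origin (TCP) lies midway between the tips of the shut fingers; the grasp point (between the pads) lies 19 mm behind it (ctrl.tcp_to_grasp is the distance from the TCP to the grasp point, in m); x points along the fingers, y is the direction in which the jaws open and shut, and the axes are right-handed (so a half turn about x gives the same grasp; the last joint's range is limited). The gripper opens to 85 mm and grips with 20 to 120 N. Pads are 22 mm wide; open, the fingers measure 114 mm over their backs; the gripper's body (76 mm by 85 mm) begins 54 mm behind the grasp point. The pads swing forward as they close: fully open they stand 13 mm farther back than shut.
Start: joints at [60.544, 10.359, 92.074, -0, 77.567, -11.82], TCP at [0.174, 0.548, 0.231] pointing down, gripper open.
Joint ranges: [-171.53, 171.53], [-51.25, 118.39], [17.06, 147.69], [-65.23, 245.23], [0, 150.52], [-178.68, 178.68]. Speed limits (degrees/s): [147.25, 147.25, 172.46, 180, 180, 180].

### API

Orientations are given as [roll, pitch, yaw] about the fixed x, y, z axes, in that order (R = Rz(yaw) Ry(pitch) Rx(roll)).
In Python, from cell import ctrl gives the robot as it stands. The module is installed in compiled form; this text tells all that it offers.
- The arm moves only by the tool send_rows, never from a script. Its argument "commands" is one flat list of numbers, 7 for each row, row after row: the shift along the tool's x, y, z in m, then the turn, a rotation vector about the tool's x, y, z in rad, then the closure, from 0 (fully open) to 1 (shut). In form: [dx, dy, dz, ax, ay, az, gripper, dx, dy, dz, ax, ay, az, gripper, ...]. A call has 1 to 5 rows; each row shifts and turns the pose as measured when the row begins, along the tool's axes as they then stand; what a row does not reach is not made up. A row lasts 1/12 s, in which the tool goes at most 41.7 mm and 7.16 degrees, less where a joint would pass 70% of its speed; a pose out of reach is approached as far as the arm can. A call is refused whole if a number of a shift passes 0.0417 or a number of a turn 0.125, either way. A call with a gripper value outside its range is refused whole. The fingers move at their own pace and stop on an object; "force" is the grip in N (left out, the last holds). Time passes only in rows, so rows that do not move let the fingers close. It gives the time, the measured TCP pose, the force and the opening at its end, in the units of the state.
- ctrl.get_obs(): the state, without advancing time (a new reading comes with each control period).
- ctrl.read_camera(name): name is "scene" or "side" or "wrist"; returns a dict with "image" (480x640x3 uint8, red, green, blue), "range_z" (480x640 float32, m along the optical axis (not along the pixel's ray), 0 where there is no reading), "fx", "fy", "cx", "cy" (pixels), "extrinsics" (4x4, takes a point from camera to world coordinates); the wrist camera has in their place "mount" (4x4, takes a point from camera to tool coordinates, whose origin is the TCP and whose axes are the tool frame's). Camera axes: x right, y down, z forward; pixel columns grow to the right and rows downward; lengths in m; the calibration is good to about 2 mm. A picture is of the moment at which its call begins: read the wrist's pose just before it.
- ctrl.finish_job(): hands the job in, once; it reports no verdict.
The state is a dict: "time_s": time; "joint_positions": joint angles; "joint_velocities": joint speeds; "joint_torque": joint torques, N m; "eef_pos": TCP position; "ee_rot": TCP orientation; "force": force on the tool from outside, world axes, zero at the start; "wrist_torque": the same for the moment, N m; "gripper_width": finger opening in m.
Only numpy, scipy, OpenCV 4.12 (cv2) and the standard library are available. Lean on these libraries where they do the work, as an engineer would, in place of code of your own. Each camera call takes 0.05 s, during which the arm holds its last target.

### The job

Push down the half-open lid of the yellow storage tub, then press around its rim, one grey section after another, until all six sections have clicked fully down, flush with the yellow lid panel. Only push: do not pick up or tip the tub or open the lid wider, leave the tub about where it stands, and do not disturb the jar, clamp, hand drill or bird box.

Things in the scene. Friction and masses are not known exactly. Their poses are not given: they have to be found in the camera images.
- tub: yellow plastic storage tub, loose, 1 to 1.7 kg with lid and contents, 170 mm (own x) by 230 mm (own y), rim 100 mm high. Origin: centre of the underside on the bench. Own z up; own -x is the front edge, own +x the edge with the hinge, own +y the left side. The hinge line runs along own y at x = +85 mm, z = 100 mm.
- lid (a joint): the tub's hinged lid, rad: 0 = lying shut on the rim, grows as the front edge rises. A stiff hinge: the lid stays where it is left and starts partly open; 2 N down near its front closes it. Shut, the flat yellow centre panel (137 mm by 166 mm, reaching forward from the hinge line) has its top 112 mm above the bench. A U of six grey rim sections surrounds the panel on the left, front and right; there is none along the hinge.
- panel (a point): point on top of the lid's yellow centre panel, on its middle line, 120 mm from the hinge line towards the front: a good place to push the lid down. With the lid shut it is at tub x = -35 mm, y = 0, z = 112 mm.
- left_rear_top (a point): centre of the top face of one grey snap rim section of the lid: left side (+y), rear half, next to the hinge; 66 mm by 30 mm, long side along tub x. Unclipped it stands 5 to 7 mm proud of the yellow panel (117 to 119 mm above the bench with the lid shut); clicked home it is flush with it (112 mm), and the red band round its foot no longer shows.
- left_rear (a joint): press-in of that rim section (left rear), m: 0 to 0.002 = unclipped, 0.007 = fully home. A tight snap fit: it takes 7 to 8 N straight down all the way to its stop, does not spring back, and stays as deep as it was pushed, so one pressed part way stays part way.
- left_front_top (a point): centre of the top face of one grey snap rim section of the lid: left side (+y), front half; 66 mm by 30 mm, long side along tub x. Unclipped it stands 5 to 7 mm proud of the yellow panel (117 to 119 mm above the bench with the lid shut); clicked home it is flush with it (112 mm), and the red band round its foot no longer shows.
- left_front (a joint): press-in of that rim section (left front), m: 0 to 0.002 = unclipped, 0.007 = fully home. A tight snap fit: it takes 7 to 8 N straight down all the way to its stop, does not spring back, and stays as deep as it was pushed, so one pressed part way stays part way.
- front_left_top (a point): centre of the top face of one grey snap rim section of the lid: front edge, left half; 30 mm by 113 mm, long side along tub y. Unclipped it stands 5 to 7 mm proud of the yellow panel (117 to 119 mm above the bench with the lid shut); clicked home it is flush with it (112 mm), and the red band round its foot no longer shows.
- front_left (a joint): press-in of that rim section (front left), m: 0 to 0.002 = unclipped, 0.007 = fully home. A tight snap fit: it takes 7 to 8 N straight down all the way to its stop, does not spring back, and stays as deep as it was pushed, so one pressed part way stays part way.
- front_right_top (a point): centre of the top face of one grey snap rim section of the lid: front edge, right half; 30 mm by 113 mm, long side along tub y. Unclipped it stands 5 to 7 mm proud of the yellow panel (117 to 119 mm above the bench with the lid shut); clicked home it is flush with it (112 mm), and the red band round its foot no longer shows.
- front_right (a joint): press-in of that rim section (front right), m: 0 to 0.002 = unclipped, 0.007 = fully home. A tight snap fit: it takes 7 to 8 N straight down all the way to its stop, does not spring back, and stays as deep as it was pushed, so one pressed part way stays part way.
- right_front_top (a point): centre of the top face of one grey snap rim section of the lid: right side (-y), front half; 66 mm by 30 mm, long side along tub x. Unclipped it stands 5 to 7 mm proud of the yellow panel (117 to 119 mm above the bench with the lid shut); clicked home it is flush with it (112 mm), and the red band round its foot no longer shows.
- right_front (a joint): press-in of that rim section (right front), m: 0 to 0.002 = unclipped, 0.007 = fully home. A tight snap fit: it takes 7 to 8 N straight down all the way to its stop, does not spring back, and stays as deep as it was pushed, so one pressed part way stays part way.
- right_rear_top (a point): centre of the top face of one grey snap rim section of the lid: right side (-y), rear half, next to the hinge; 66 mm by 30 mm, long side along tub x. Unclipped it stands 5 to 7 mm proud of the yellow panel (117 to 119 mm above the bench with the lid shut); clicked home it is flush with it (112 mm), and the red band round its foot no longer shows.
- right_rear (a joint): press-in of that rim section (right rear), m: 0 to 0.002 = unclipped, 0.007 = fully home. A tight snap fit: it takes 7 to 8 N straight down all the way to its stop, does not spring back, and stays as deep as it was pushed, so one pressed part way stays part way.
- jar: empty glass jar, 72 mm across, 95 mm high, loose bystander; origin: centre of its underside
- clamp: black plastic spring clamp lying flat, about 105 by 65 by 22 mm, loose bystander; origin: middle of its underside
- drill: steel hand drill with wooden handle and crank, lying along its own x, 325 mm long, up to 75 mm high at the crank knob, loose bystander; origin: on the bench under its steel shaft, 10 mm behind the gear wheel's axle; own +x points to the bit
- bird_box: wooden bird box, partly assembled (no roof and no right side), 130 mm square and 162 mm high, loose bystander; origin: centre of its underside

How it is judged (in metres and radians):
On the way:
1. the lid has been pushed down onto the rim (value of joint lid below 0.03 rad), for 0.1 s.
At the end, for the whole second after the job is handed in: all six rim sections are pressed in by more than 5.5 of 7 mm, the lid is shut (under 0.03 rad), and the tub stands flat and still on the bench within 50 mm of where it started (value of joint each of left_rear, left_front, front_left, front_right, right_front, right_rear above 0.0055 m and value of joint lid below 0.03 rad and angle between tub's own z axis and vertical below 0.03 rad and height (world z) of tub below 0.004 m and distance of tub from where it was at the start of the episode below 0.05 m and linear speed of tub below 0.01 m/s); the robot touches nothing.
It fails at once if the tub is lifted (over 12 mm) or tipped (over 0.15 rad) (height (world z) of tub above 0.012 m or angle between tub's own z axis and vertical above 0.15 rad).
It fails at once if the lid is opened wider (over 0.55 rad) (value of joint lid above 0.55 rad).
It fails at once if the tub is shoved more than 60 mm (distance of tub from where it was at the start of the episode above 0.06 m).
It fails at once if the jar, clamp, hand drill or bird box is moved more than 25 mm or tipped (distance of any of jar, clamp, drill, bird_box from where it was at the start of the episode above 0.025 m or angle between any of jar, clamp, drill, bird_box's own z axis and vertical above 0.3 rad).
It also fails if it takes over 51 s, if anything falls off the work surface, if the arm or the gripper's body presses on something with over 40 N, if the wrist force passes 120 N, or if a joint passes its speed limit or range.

## Working session

There is one attempt and no reset: what is moved stays moved. The work goes in short steps, Python scripts to look and compute and a tool call to move; the robot and the scene stay as the last step left them, time stands still between calls to the robot, and variables do not carry over. Pictures are saved under pics/ and viewed, and the job is handed in when it is done.

Besides the shell and the picture viewer there is one more tool, called by a JSON object that holds its "fn" and its "kwargs", one argument or row to a line. send_rows: Moves the arm, as the interface text tells. Its arguments: {"type":"object","properties":{"commands":{"type":"array","items":{"type":"number"}},"force":{"type":"number"}},"required":["commands"]}

```bash
mkdir -p pics
python3 - <<'E'
from cell import ctrl
import cv2,numpy as np,pickle
o=ctrl.get_obs();print(o)
for n in ["scene","side"]:
    d=ctrl.read_camera(n);cv2.imwrite(f"pics/{n}0.png",d["image"][:,:,::-1]);pickle.dump(d,open(f"{n}0.pkl","wb"))
    print(n,d["fx"],d["cx"],d["cy"],np.round(d["extrinsics"],3).tolist())
E
```

```text
{'time_s': 0.0, 'joint_positions': array([ 6.05436056e+01,  1.04030097e+01,  9.21295163e+01,  1.16731561e-03,
        7.75673502e+01, -1.18207666e+01]), 'joint_velocities': array([-0.08906586,  0.02604035,  0.05784549, -0.03931052, -0.02605677,
       -0.07857232]), 'joint_torque': array([ 1.53877652e-03, -4.44872653e+01, -3.51337159e+01, -1.56909882e-04,
        9.09996772e-03,  5.43859485e-06]), 'eef_pos': array([0.17391916, 0.54750782, 0.23039124]), 'ee_rot': array([-102.47443444,   89.90011731, -120.11031458]), 'force': array([0.08075727, 0.29966458, 0.49869085]), 'wrist_torque': array([-0.03333988,  0.01770426, -0.00145833]), 'gripper_width': 0.08540622389675172}
scene 478.75247624691804 317.83328916464905 238.64308721133472 [[-0.08, 0.669, -0.739, 1.403], [0.997, 0.052, -0.061, 0.095], [-0.002, -0.742, -0.671, 0.832], [0.0, 0.0, 0.0, 1.0]]
side 531.4016109718094 316.19138475532196 236.07310410756176 [[0.949, -0.145, 0.281, 0.197], [-0.315, -0.493, 0.811, -1.148], [0.02, -0.858, -0.513, 0.841], [0.0, 0.0, 0.0, 1.0]]
```

View pics/scene0.png

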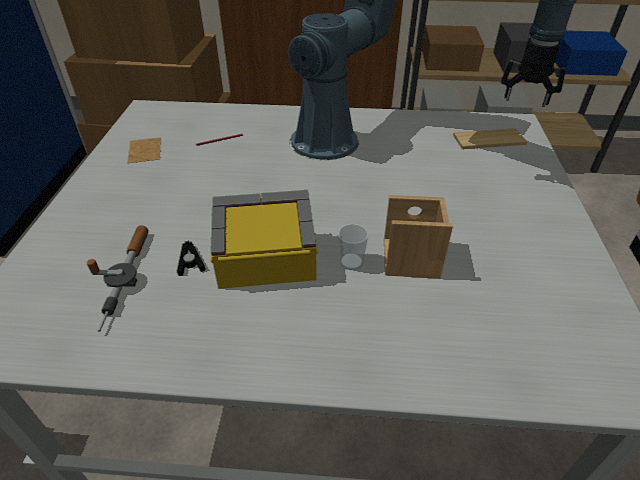

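View pics/side0.png

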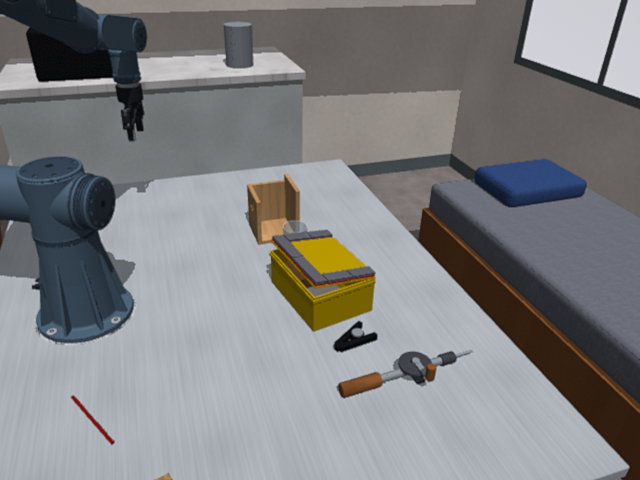

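The scene view shows the tub centred near pixel (263,240), with its hinge side facing the camera (+x) and its front towards the robot. The jar is near (352,245), the bird box near (417,237), the clamp near (192,258) and the drill near (120,275). In the side view the half-open lid spans about (272-375, 230-285). Next I'll measure the tub from the yellow mask.

```bash
cat > h.py <<'E'
import numpy as np,cv2,pickle
def pts(d,E=None):
    E=d["extrinsics"] if E is None else E
    z=d["range_z"];v,u=np.mgrid[:480,:640]
    P=np.stack([(u-d["cx"])/d["fx"]*z,(v-d["cy"])/d["fy"]*z,z],-1)
    return P@E[:3,:3].T+E[:3,3]
def masks(d):
    h=cv2.cvtColor(d["image"],cv2.COLOR_RGB2HSV)
    return (h[...,0]>22)&(h[...,0]<33)&(h[...,1]>180)&(d["range_z"]>0)
E
python3 - <<'E'
from h import *
for n in ["scene","side"]:
    d=pickle.load(open(n+"0.pkl","rb"));P=pts(d);m=masks(d)
    m&=(P[...,0]>.2)&(P[...,0]<.8)&(P[...,2]>-.01)
    nl,lab,st,_=cv2.connectedComponentsWithStats(m.astype(np.uint8))
    Q=P[m]; print(n,len(Q),Q.min(0).round(3),Q.max(0).round(3))
    dx=cv2.medianBlur(P.astype(np.float32),3)
    N=np.cross(np.roll(dx,-2,1)-np.roll(dx,2,1),np.roll(dx,-2,0)-np.roll(dx,2,0));N/=np.linalg.norm(N,axis=-1,keepdims=True)+1e-9
    if n=="scene":N=N
    s=np.sign((N*(d["extrinsics"][:3,3]-P)).sum(-1));N*=s[...,None]
    e=cv2.erode(m.astype(np.uint8),np.ones((5,5)))>0
    for name,mm in [("top",e&(N[...,2]>.8)),("rear",e&(N[...,0]>.8)),("front",e&(N[...,0]<-.8)),("right",e&(N[...,1]<-.8))]:
        A=P[mm]
        if len(A)<30: continue
        for _ in range(3):
            c=np.median(A,0);w=np.linalg.svd(A-A.mean(0),full_matrices=0)[2][2];r=(A-A.mean(0))@w;c=A.mean(0);A=A[abs(r)<.004] if _<2 else A
        w*=np.sign(w[np.argmax(abs(w))])
        print(name,len(A),c.round(4),w.round(4),A.min(0).round(3),A.max(0).round(3))
    # panel contour
    t=m&(N[...,2]>.8)
    k,_=cv2.findContours(t.astype(np.uint8),cv2.RETR_EXTERNAL,cv2.CHAIN_APPROX_NONE);k=max(k,key=cv2.contourArea)
    ap=cv2.approxPolyDP(k,4,True)[:,0]
    for p in ap: print(p,P[p[1],p[0]].round(3))
E
```

```text
scene 6367 [ 0.201 -0.31  -0.001] [0.684 0.589 0.382]
top 1037 [ 0.5842 -0.1009  0.125 ] [0.1529 0.0308 0.9878] [ 0.519 -0.183  0.112] [ 0.662 -0.014  0.136]
rear 271 [ 0.6581 -0.1045  0.0493] [ 0.9803  0.1966 -0.0186] [ 0.631 -0.191  0.008] [0.678 0.02  0.114]
[296 203] [ 0.504 -0.031  0.128]
[226 208] [ 0.544 -0.191  0.134]
[226 251] [ 0.667 -0.166  0.114]
[300 246] [ 0.638 -0.007  0.113]
side 5039 [ 0.464 -0.241 -0.004] [0.675 0.    0.134]
top 889 [ 0.5894 -0.0976  0.1196] [0.1634 0.0304 0.9861] [ 0.528 -0.175  0.108] [ 0.654 -0.024  0.131]
front 281 [ 0.4918 -0.1352  0.0596] [0.9782 0.1974 0.0643] [ 0.47  -0.234  0.043] [ 0.512 -0.026  0.075]
right 128 [ 0.5881 -0.2179  0.0529] [-0.181   0.9623 -0.2031] [ 0.512 -0.236  0.045] [ 0.669 -0.199  0.061]
[292 242] [ 0.519 -0.03   0.127]
[321 273] [ 0.545 -0.183  0.128]
[363 266] [ 0.661 -0.163  0.112]
[330 237] [ 0.631 -0.007  0.11 ]
```

```bash
cat >> h.py <<'E'
from scipy.spatial.transform import Rotation as Ro
C=np.array([.571,-.102]);YAW=np.radians(11.3)
def tub(x,y,z):
    c,s=np.cos(YAW),np.sin(YAW);return np.array([C[0]+c*x-s*y,C[1]+s*x+c*y,z])
def plan(o,T,jaw=None):
    R=Ro.from_euler('xyz',o["ee_rot"],degrees=True).as_matrix()
    a=np.degrees(np.arctan2(R[1,1],R[0,1]));print("pos",o["eef_pos"].round(4),"jaw yaw",a.round(2),"toolx",R[:,0].round(3),"F",o["force"].round(2),"t",o["time_s"])
    d=T-o["eef_pos"]
    print("target",T.round(4),"tool shift now",(R.T@d).round(4),"norm",np.linalg.norm(d).round(4))
    if jaw is not None:
        Rt=np.zeros((3,3));Rt[:,0]=[0,0,-1];Rt[:,1]=[np.cos(np.radians(jaw)),np.sin(np.radians(jaw)),0];Rt[:,2]=np.cross(Rt[:,0],Rt[:,1])
        print("rotvec",Ro.from_matrix(R.T@Rt).as_rotvec().round(4))
        print("shift in target frame",(Rt.T@d).round(4))
E
python3 - <<'E'
from h import *
from cell import ctrl
o=ctrl.get_obs()
print(Ro.from_euler('xyz',o["ee_rot"],degrees=True).as_matrix().round(3))
for j in (11.3,101.3,-168.7,-78.7): print(j);plan(o,tub(-35,0,200)*[1,1,1] if 0 else tub(-.035,0,.2),j)
for n in ["scene"]:
    d=pickle.load(open(n+"0.pkl","rb"));P=pts(d)
    for nm,uv in dict(jar=(352,232),box=(417,197),box2=(388,240),clamp=(190,245)).items(): print(nm,P[uv[1],uv[0]].round(3))
E
```

```text
[[-0.001  0.303  0.953]
 [-0.001  0.953 -0.303]
 [-1.    -0.002 -0.   ]]
11.3
pos [0.1739 0.5475 0.2305] jaw yaw 72.36 toolx [-0.001 -0.001 -1.   ] F [-0.43  0.06  0.91] t 0.1
target [ 0.5367 -0.1089  0.2   ] tool shift now [ 0.0311 -0.5156  0.5446] norm 0.7506
rotvec [1.0658e+00 5.0000e-04 1.6000e-03]
shift in target frame [0.0305 0.2271 0.7148]
101.3
pos [0.1739 0.5475 0.2305] jaw yaw 72.36 toolx [-0.001 -0.001 -1.   ] F [-0.43  0.06  0.91] t 0.1
target [ 0.5367 -0.1089  0.2   ] tool shift now [ 0.0311 -0.5156  0.5446] norm 0.7506
rotvec [-0.505  -0.0007  0.0015]
shift in target frame [ 0.0305 -0.7148  0.2271]
-168.7
pos [0.1739 0.5475 0.2305] jaw yaw 72.36 toolx [-0.001 -0.001 -1.   ] F [-0.43  0.06  0.91] t 0.1
target [ 0.5367 -0.1089  0.2   ] tool shift now [ 0.0311 -0.5156  0.5446] norm 0.7506
rotvec [-2.0758e+00 -1.8000e-03  6.0000e-04]
shift in target frame [ 0.0305 -0.2271 -0.7148]
-78.7
pos [0.1739 0.5475 0.2305] jaw yaw 72.36 toolx [-0.001 -0.001 -1.   ] F [-0.43  0.06  0.91] t 0.1
target [ 0.5367 -0.1089  0.2   ] tool shift now [ 0.0311 -0.5156  0.5446] norm 0.7506
rotvec [2.6365e+00 2.0000e-03 1.0000e-03]
shift in target frame [ 0.0305  0.7148 -0.2271]
jar [0.535 0.106 0.072]
box [0.478 0.256 0.143]
box2 [0.491 0.199 0.012]
clamp [ 0.557 -0.294  0.021]
```

{"fn": "send_rows", "kwargs": {
  "commands": [0, -0.0275, 0.029, 0.125, 0, 0, 1, 0, -0.0236, 0.0323, 0.125, 0, 0, 1, 0, -0.0195, 0.035, 0.125, 0, 0, 1, 0, -0.015, 0.037, 0.125, 0, 0, 1, 0, -0.01, 0.0385, 0.125, 0, 0, 1],
  "force": 60
}}

```text
time_s: 0.52
eef_pos: [0.2679, 0.3709, 0.2269]
ee_rot: [-96.5, 89.7, -150.0]
force: [0.2, -0.7, -0.4]
gripper_width: 0.0259
```

{"fn": "send_rows", "kwargs": {
  "commands": [0, -0.005, 0.04, 0.125, 0, 0, 1, 0, 0, 0.04, 0.125, 0, 0, 1, 0, 0.005, 0.04, 0.125, 0, 0, 1, 0, 0.01, 0.0385, 0.06, 0, 0, 1, 0, 0.012, 0.038, 0, 0, 0, 1]
}}

```text
time_s: 0.93
eef_pos: [0.3662, 0.1875, 0.2258]
ee_rot: [-70.1, 89.6, -149.0]
force: [1.3, 0.1, 0.4]
gripper_width: -0.0002
```

Run:
```python
from h import *
from cell import ctrl
o=ctrl.get_obs();plan(o,tub(-.035,0,.2),11.3);print(o["joint_positions"].round(1),o["gripper_width"])
```

```text
pos [0.3662 0.1875 0.2258] jaw yaw 11.02 toolx [-0.005 -0.003 -1.   ] F [1.34 0.05 0.39] t 0.9333
target [ 0.5367 -0.1089  0.2   ] tool shift now [0.0258 0.1108 0.3235] norm 0.3429
rotvec [-0.0048  0.0021  0.0058]
shift in target frame [0.0258 0.1091 0.3241]
[ 1.060e+01 -1.130e+01  1.143e+02 -1.000e-01  7.740e+01 -4.000e-01] -0.0001552008328142451
```

{"fn": "send_rows", "kwargs": {
  "commands": [0, 0.0132, 0.0385, 0, 0.001, 0.002, 1, 0, 0.0132, 0.0385, 0, 0.001, 0.002, 1, 0, 0.0132, 0.0385, 0, 0, 0.002, 1, 0, 0.0132, 0.0385, 0, 0, 0, 1, 0, 0.0132, 0.0385, 0, 0, 0, 1]
}}

```text
time_s: 1.35
eef_pos: [0.467, 0.0049, 0.2254]
ee_rot: [105.3, 89.9, 26.2]
force: [0.5, 0.7, -0.1]
gripper_width: 0.0001
```

{"fn": "send_rows", "kwargs": {
  "commands": [0, 0.0132, 0.0385, 0, 0, 0, 1, 0, 0.0132, 0.0385, 0, 0, 0, 1, 0, 0.0132, 0.0385, 0, 0, 0, 1, 0, 0.006, 0.016, 0, 0, 0, 1, 0, 0, 0, 0, 0, 0, 1]
}}

```text
time_s: 1.77
eef_pos: [0.5385, -0.1272, 0.2233]
ee_rot: [44.2, 90.0, -35.3]
force: [-0.2, -0.6, -0.8]
gripper_width: 0.0001
```

Run:
```python
from h import *
from cell import ctrl
o=ctrl.get_obs();plan(o,tub(-.035,0,.14),11.3)
d=ctrl.read_camera("wrist");cv2.imwrite("pics/w1.png",d["image"][:,:,::-1])
```

```text
pos [ 0.5385 -0.1272  0.2233] jaw yaw 10.44 toolx [ 0.001 -0.    -1.   ] F [-0.24 -0.57 -0.76] t 1.7667
target [ 0.5367 -0.1089  0.14  ] tool shift now [ 0.0833  0.0015 -0.0184] norm 0.0853
rotvec [-0.0151  0.0005 -0.0004]
shift in target frame [ 0.0833  0.0018 -0.0183]
```

View pics/w1.png

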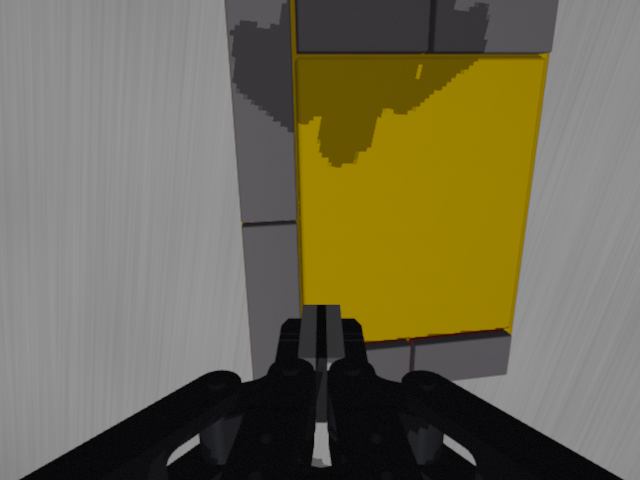

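The wrist view looks straight down on the lid: yellow panel at (300-545, 55-335), grey sections around it, front sections at left. The fingers are over the panel's front part. I'll push the lid down.

{"fn": "send_rows", "kwargs": {
  "commands": [0.03, 0, -0.012, -0.015, 0, 0, 1, 0.03, 0, -0.006, 0, 0, 0, 1, 0.017, 0, 0, 0, 0, 0, 1, 0.006, 0, 0, 0, 0, 0, 1, 0.006, 0, 0, 0, 0, 0, 1]
}}

```text
time_s: 2.23
eef_pos: [0.5328, -0.103, 0.1328]
ee_rot: [115.8, 89.9, 37.2]
force: [0.9, -0.1, 4.0]
gripper_width: 0.0001
```

{"fn": "send_rows", "kwargs": {
  "commands": [0.005, 0, 0, 0, 0, 0, 1, 0.005, 0, 0, 0, 0, 0, 1, 0.004, 0, 0, 0, 0, 0, 1]
}}

```text
time_s: 2.48
eef_pos: [0.5328, -0.1016, 0.1196]
ee_rot: [79.2, 89.9, 0.8]
force: [-1.4, 0.3, 1.7]
gripper_width: 0.0002
```

{"fn": "send_rows", "kwargs": {
  "commands": [0.004, 0, 0, 0, 0, 0, 1, 0.004, 0, 0, 0, 0, 0, 1, 0.003, 0, 0, 0, 0, 0, 1]
}}

```text
time_s: 2.73
eef_pos: [0.534, -0.1019, 0.1114]
ee_rot: [66.1, 89.7, -12.3]
force: [-17.0, 5.3, 37.5]
gripper_width: 0.0001
```

{"fn": "send_rows", "kwargs": {
  "commands": [-0.01, 0, 0, 0, 0, 0, 1, -0.04, 0, 0, 0, 0, 0, 1, -0.04, 0, -0.01, 0, 0, 0, 1, -0.04, 0, -0.03, 0, 0, 0, 1, 0, 0, 0, 0, 0, 0, 1]
}}

```text
time_s: 3.15
eef_pos: [0.5263, -0.0671, 0.2392]
ee_rot: [105.8, 89.8, 27.2]
force: [1.5, -0.1, 0.7]
gripper_width: -0.0001
```

Run:
```python
from h import *
from cell import ctrl
o=ctrl.get_obs();plan(o,tub(-.035,0,.14),11.3)
d=ctrl.read_camera("wrist");cv2.imwrite("pics/w2.png",d["image"][:,:,::-1])
T=np.eye(4);T[:3,:3]=Ro.from_euler('xyz',o["ee_rot"],degrees=True).as_matrix();T[:3,3]=o["eef_pos"]
d["E"]=T@d["mount"];pickle.dump(d,open("w2.pkl","wb"))
P=pts(d,d["E"]);m=masks(d)
k,_=cv2.findContours(m.astype(np.uint8),cv2.RETR_EXTERNAL,cv2.CHAIN_APPROX_NONE)
k=max(k,key=cv2.contourArea);print(cv2.contourArea(k))
for p in cv2.approxPolyDP(k,8,True)[:,0]: print(p,P[p[1],p[0]].round(4))
print("panel z",np.median(P[m][:,2]))
s=ctrl.read_camera("scene");cv2.imwrite("pics/s2.png",s["image"][:,:,::-1])
```

```text
pos [ 0.5263 -0.0671  0.2392] jaw yaw 11.4 toolx [ 0.003  0.002 -1.   ] F [ 1.49 -0.14  0.73] t 3.15
target [ 0.5367 -0.1089  0.14  ] tool shift now [0.0991 0.0016 0.0431] norm 0.1081
rotvec [ 0.0018 -0.001  -0.0035]
shift in target frame [0.0992 0.002  0.043 ]
40405.0
[243 113] [ 0.4626 -0.0067  0.0944]
[293 121] [ 0.4953 -0.0046  0.1056]
[297 318] [ 0.5224 -0.1381  0.1034]
[303 304] [ 0.524  -0.1217  0.113 ]
[339 304] [ 0.5484 -0.1178  0.111 ]
[342 318] [ 0.5526 -0.1275  0.1117]
[361 325] [ 0.5665 -0.1294  0.1133]
[376 375] [ 0.5387 -0.058   0.2792]
[401 382] [ 0.5425 -0.0523  0.2891]
[431 371] [ 0.6251 -0.1565  0.112 ]
[487 402] [ 0.6792 -0.1806  0.1026]
[524 143] [0.6406 0.011  0.1028]
[515 171] [ 0.6409 -0.0069  0.1028]
[299 171] [ 0.5046 -0.033   0.1125]
[296 119] [ 0.4967 -0.0032  0.1027]
[510 113] [0.6292 0.0271 0.0949]
panel z 0.11200049560410508
```

View pics/w2.png

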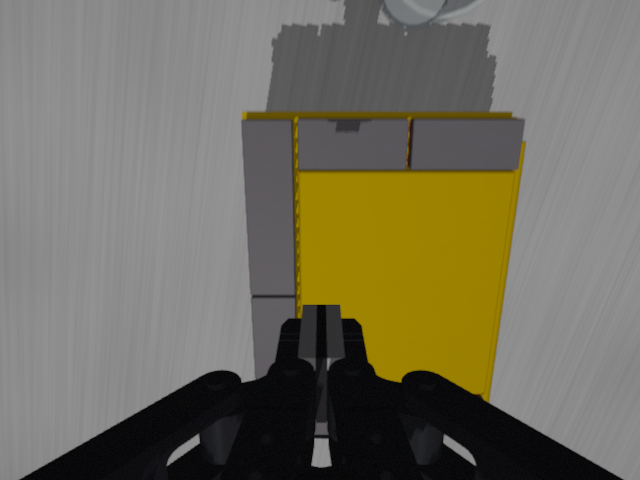

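View pics/s2.png

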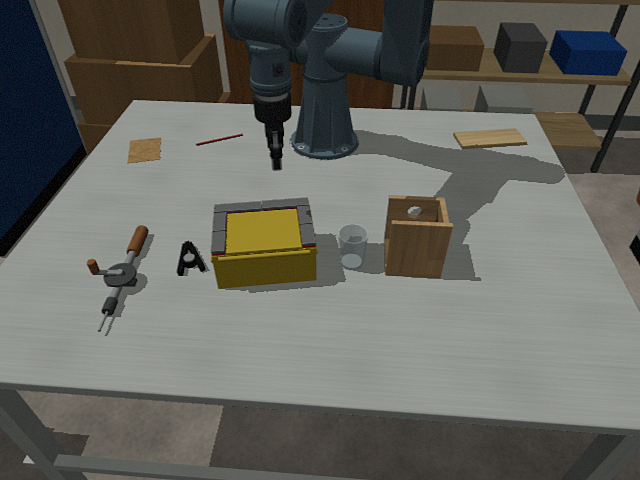

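The lid is shut. In the wrist view the left sections are at (353,145) and (467,145), and front-left is at (270,207). I'll compare these with the model.

Run:
```python
from h import *
from cell import ctrl
d=pickle.load(open("w2.pkl","rb"));P=pts(d,d["E"])
g=lambda u,v:np.median(P[v-3:v+4,u-3:u+4].reshape(-1,3),0).round(4)
c,s=np.cos(YAW),np.sin(YAW);M=np.array([[c,s],[-s,c]])
for n,u,v in [("LF",353,145),("LR",467,145),("FL",270,207),("panel edge L",410,173),("panel edge F",303,240)]:
    p=g(u,v);print(n,p,"tub frame",(M@(p[:2]-C)).round(4))
p=P[145,300:523];print("LFLR z",np.median(P[130:160,310:400,2]),np.median(P[130:160,425:510,2]),"FL",np.median(P[130:280,250:285,2]))
plan(ctrl.get_obs(),tub(-.016,.098,.13),11.3)
```

```text
LF [ 0.5335 -0.0105  0.1184] tub frame [-0.0188  0.0971]
LR [0.6001 0.0031 0.1187] tub frame [0.0491 0.0974]
FL [ 0.4911 -0.0577  0.1182] tub frame [-0.0697  0.0591]
panel edge L [ 0.5726 -0.0205  0.1117] tub frame [0.0175 0.0796]
panel edge F [ 0.5154 -0.0766  0.1122] tub frame [-0.0495  0.0358]
LFLR z 0.1184521564685525 0.11852493436016107 FL 0.11835541543197733
pos [ 0.5245 -0.0685  0.2339] jaw yaw 11.39 toolx [-0.003  0.002 -1.   ] F [ 0.72 -0.36 -0.35] t 3.25
target [ 0.5361 -0.009   0.13  ] tool shift now [ 0.104   0.0233 -0.0558] norm 0.1203
rotvec [ 0.0015 -0.0025  0.0024]
shift in target frame [ 0.1039  0.023  -0.0561]
```

{"fn": "send_rows", "kwargs": {
  "commands": [0.02, 0.012, -0.03, 0, 0, 0, 1, 0.035, 0.009, -0.026, 0, 0, 0, 1, 0.035, 0, 0, 0, 0, 0, 1, 0, 0, 0, 0, 0, 0, 1]
}}

```text
time_s: 3.58
eef_pos: [0.535, -0.0103, 0.1398]
ee_rot: [91.5, 90.0, 12.6]
force: [-2.1, 0.7, -0.6]
gripper_width: 0.0004
```

Run:
```python
from h import *
from cell import ctrl
plan(ctrl.get_obs(),tub(-.018,.098,.112),11.3)
```

```text
pos [ 0.535  -0.0103  0.1398] jaw yaw 11.14 toolx [ 0.001  0.    -1.   ] F [-2.06  0.69 -0.6 ] t 3.5833
target [ 0.5341 -0.0094  0.112 ] tool shift now [ 0.0278 -0.0007 -0.001 ] norm 0.0278
rotvec [-0.0029 -0.     -0.0005]
shift in target frame [ 0.0278 -0.0007 -0.001 ]
```

{"fn": "send_rows", "kwargs": {
  "commands": [0.018, 0, -0.001, 0, 0, 0, 1, 0.004, 0, 0, 0, 0, 0, 1, 0.004, 0, 0, 0, 0, 0, 1, 0.003, 0, 0, 0, 0, 0, 1]
}}

```text
time_s: 3.92
eef_pos: [0.5346, -0.0097, 0.1126]
ee_rot: [-135.2, 89.7, 145.9]
force: [-15.7, 6.6, 36.1]
gripper_width: -0.0004
```

{"fn": "send_rows", "kwargs": {
  "commands": [0.001, 0, 0, 0, 0, 0, 1, -0.015, 0, 0, 0, 0, 0, 1, -0.01, 0.034, 0, 0, 0, 0, 1, 0, 0.034, 0, 0, 0, 0, 1, 0, 0, 0, 0, 0, 0, 1]
}}

```text
time_s: 4.33
eef_pos: [0.6025, -0.0002, 0.1435]
ee_rot: [-128.9, 89.6, 151.9]
force: [-0.5, -0.5, 0.2]
gripper_width: -0.0003
```

Run:
```python
from h import *
from cell import ctrl
plan(ctrl.get_obs(),tub(.049,.098,.112),11.3)
```

```text
pos [ 6.025e-01 -2.000e-04  1.435e-01] jaw yaw 10.78 toolx [-0.006  0.003 -1.   ] F [-0.45 -0.53  0.19] t 4.3333
target [0.5998 0.0037 0.112 ] tool shift now [ 0.0315 -0.0017 -0.0042] norm 0.0319
rotvec [-0.009  -0.0044  0.0054]
shift in target frame [ 0.0315 -0.0019 -0.0044]
```

{"fn": "send_rows", "kwargs": {
  "commands": [0.02, -0.002, -0.004, -0.009, -0.004, 0.005, 1, 0.005, 0, 0, 0, 0, 0, 1, 0.004, 0, 0, 0, 0, 0, 1, 0.004, 0, 0, 0, 0, 0, 1]
}}

```text
time_s: 4.67
eef_pos: [0.6039, 0.0005, 0.1157]
ee_rot: [71.8, 89.7, -7.0]
force: [-3.0, 4.6, 7.4]
gripper_width: 0.0001
```

{"fn": "send_rows", "kwargs": {
  "commands": [0.004, 0, 0, 0, 0, 0, 1, 0.002, 0, 0, 0, 0, 0, 1]
}}

```text
time_s: 4.83
eef_pos: [0.6039, 0.0005, 0.1129]
ee_rot: [87.7, 89.7, 8.8]
force: [-5.0, 3.3, 13.1]
gripper_width: 0.0003
```

{"fn": "send_rows", "kwargs": {
  "commands": [0.002, 0, 0, 0, 0, 0, 1]
}}

```text
time_s: 4.92
eef_pos: [0.6039, 0.0005, 0.113]
ee_rot: [93.3, 89.6, 14.4]
force: [-4.1, 2.5, 9.6]
gripper_width: 0.0003
```

Run:
```python
from h import *
from cell import ctrl
plan(ctrl.get_obs(),tub(-.069,.058,.145),101.3)
```

```text
pos [6.039e-01 5.000e-04 1.130e-01] jaw yaw 11.08 toolx [ 0.006  0.002 -1.   ] F [-4.14  2.48  9.59] t 4.9167
target [ 0.492  -0.0586  0.145 ] tool shift now [-0.0328 -0.121   0.0365] norm 0.1306
rotvec [-1.5747  0.0046 -0.0051]
shift in target frame [-0.032  -0.0361 -0.1214]
```

{"fn": "send_rows", "kwargs": {
  "commands": [0.005, 0, 0, 0, 0, 0, 1, 0.003, 0, 0, 0, 0, 0, 1]
}}

```text
time_s: 5.08
eef_pos: [0.6044, 0.0003, 0.113]
ee_rot: [93.2, 89.6, 14.3]
force: [-4.0, 1.0, 6.4]
gripper_width: 0.0001
```

{"fn": "send_rows", "kwargs": {
  "commands": [0.008, 0, 0, 0, 0, 0, 1]
}}

```text
time_s: 5.17
eef_pos: [0.6053, 0.0002, 0.1124]
ee_rot: [89.8, 89.5, 10.9]
force: [-30.1, 7.2, 74.7]
gripper_width: 0.0001
```

{"fn": "send_rows", "kwargs": {
  "commands": [-0.03, 0, 0, 0, 0, 0, 1, -0.01, -0.035, 0.012, 0, 0.005, 0, 1, 0, -0.04, 0.012, 0, 0.004, 0, 1, 0, -0.04, 0.012, 0, 0, 0, 1, 0, 0, 0, 0, 0, 0, 1]
}}

```text
time_s: 5.58
eef_pos: [0.4965, -0.0599, 0.16]
ee_rot: [110.0, 89.1, 31.2]
force: [0.9, 0.8, -1.4]
gripper_width: -0.0
```

```bash
cat > look.py <<'E'
from h import *
from cell import ctrl
import sys
o=ctrl.get_obs();x,y=map(float,sys.argv[2:4])
plan(o,tub(x,y,.112),11.3)
d=ctrl.read_camera("wrist");n=sys.argv[1];cv2.imwrite(f"pics/{n}.png",d["image"][:,:,::-1])
T=np.eye(4);T[:3,:3]=Ro.from_euler('xyz',o["ee_rot"],degrees=True).as_matrix();T[:3,3]=o["eef_pos"]
d["E"]=T@d["mount"];pickle.dump(d,open(n+".pkl","wb"))
E
python3 look.py w3 -.069 .058
```

```text
pos [ 0.4965 -0.0599  0.16  ] jaw yaw 11.2 toolx [ 0.013  0.008 -1.   ] F [ 0.88  0.78 -1.4 ] t 5.5833
target [ 0.492  -0.0586  0.112 ] tool shift now [ 0.0479 -0.0049 -0.0018] norm 0.0482
rotvec [-0.0017 -0.0053 -0.0146]
shift in target frame [ 0.048  -0.0042 -0.0021]
```

View pics/w3.png

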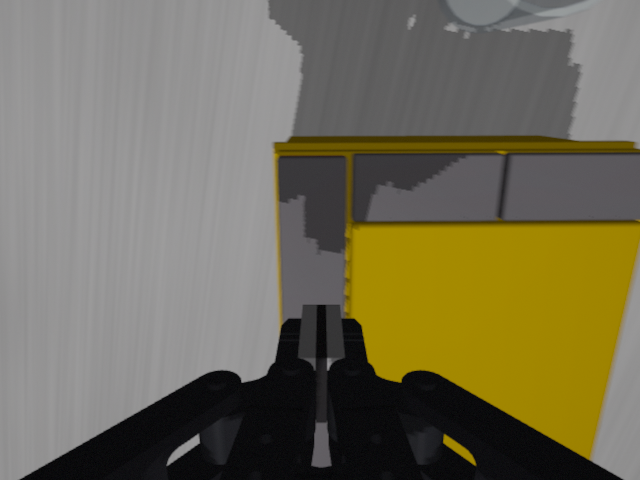

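The left sections at (430,187) and (570,187) look flush, with no red showing. The tip at (321,320) is over front-left. Next I'll press it.

{"fn": "send_rows", "kwargs": {
  "commands": [0.02, -0.005, -0.001, 0, -0.005, -0.012, 1, 0.018, 0, 0, 0, 0, 0, 1, 0.004, 0, 0, 0, 0, 0, 1, 0.004, 0, 0, 0, 0, 0, 1, 0.004, 0, 0, 0, 0, 0, 1]
}}

```text
time_s: 6.05
eef_pos: [0.4985, -0.0623, 0.1158]
ee_rot: [68.1, 89.1, -11.0]
force: [-5.6, 1.0, 6.9]
gripper_width: 0.0002
```

{"fn": "send_rows", "kwargs": {
  "commands": [0.005, 0, 0, 0, 0, 0, 1, 0.005, 0, 0, 0, 0, 0, 1]
}}

```text
time_s: 6.22
eef_pos: [0.4995, -0.0624, 0.1122]
ee_rot: [64.9, 89.2, -14.1]
force: [-34.5, 8.5, 74.7]
gripper_width: -0.0001
```

{"fn": "send_rows", "kwargs": {
  "commands": [-0.03, 0, 0, 0, 0, 0, 1, 0, -0.005, 0.04, 0, 0, 0, 1, 0, -0.003, 0.04, 0, 0, 0, 1, 0, 0, 0.036, 0, 0, 0, 1, 0, 0, 0, 0, 0, 0, 1]
}}

```text
time_s: 6.63
eef_pos: [0.5193, -0.1801, 0.1519]
ee_rot: [56.9, 88.7, -21.5]
force: [-0.2, 0.4, 1.1]
gripper_width: 0.0001
```

```bash
python3 look.py w4 -.069 -.058
```

```text
pos [ 0.5193 -0.1801  0.1519] jaw yaw 11.58 toolx [ 0.021 -0.008 -1.   ] F [-0.18  0.36  1.09] t 6.6333
target [ 0.5147 -0.1724  0.112 ] tool shift now [ 0.0397 -0.0037 -0.009 ] norm 0.0409
rotvec [ 0.0048  0.0123 -0.019 ]
shift in target frame [ 0.0399 -0.003  -0.0085]
```

View pics/w4.png

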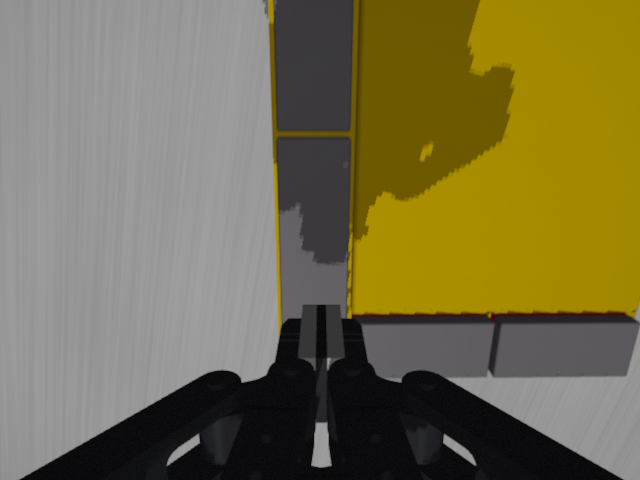

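The tip at (321,320) is over front-right, whose edges are at 278 and 350. Red bands still show at the foot of both right sections, (420,314) and (565,314).

{"fn": "send_rows", "kwargs": {
  "commands": [0.018, -0.005, -0.007, 0, 0.012, -0.019, 1, 0.01, -0.001, 0, 0, 0, 0, 1, 0.004, 0, 0, 0, 0, 0, 1, 0.004, 0, 0, 0, 0, 0, 1, 0.004, 0, 0, 0, 0, 0, 1]
}}

```text
time_s: 7.1
eef_pos: [0.5127, -0.1705, 0.1126]
ee_rot: [-82.3, 89.9, -160.6]
force: [-20.9, 6.2, 61.4]
gripper_width: -0.0001
```

{"fn": "send_rows", "kwargs": {
  "commands": [-0.03, 0, 0, 0, 0, 0, 1, 0, 0.025, 0.02, 0, 0, 0, 1, 0, 0.025, 0.02, 0, 0, 0, 1, 0, 0, 0, 0, 0, 0, 1]
}}

```text
time_s: 7.43
eef_pos: [0.5713, -0.1956, 0.1461]
ee_rot: [0.3, 89.9, -77.7]
force: [-0.3, -0.0, 0.4]
gripper_width: 0.0002
```

```bash
python3 look.py w5 -.018 -.099
```

```text
pos [ 0.5713 -0.1956  0.1461] jaw yaw 12.06 toolx [ 0.    -0.002 -1.   ] F [-0.31 -0.04  0.38] t 7.4333
target [ 0.5727 -0.2026  0.112 ] tool shift now [ 0.0341 -0.      0.0071] norm 0.0349
rotvec [ 0.0133  0.0018 -0.    ]
shift in target frame [0.0341 0.0001 0.0071]
```

View pics/w5.png

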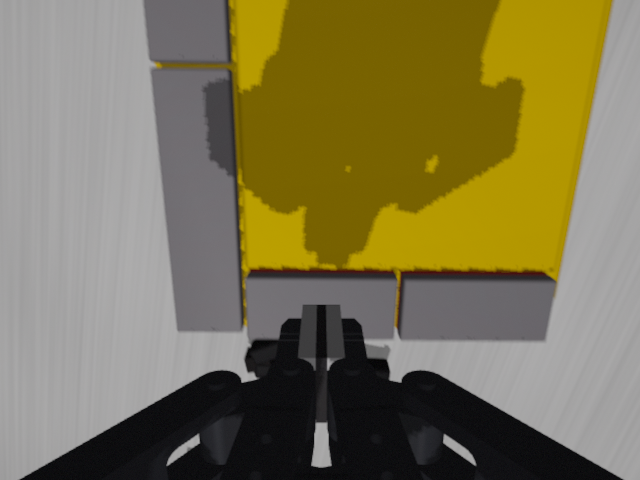

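Right-front is under the tip, at (247-395, 272-338). The clamp is beyond it, well below.

{"fn": "send_rows", "kwargs": {
  "commands": [0.016, 0, 0.007, 0, 0, 0, 1, 0.008, 0, 0, 0, 0, 0, 1, 0.004, 0, 0, 0, 0, 0, 1, 0.004, 0, 0, 0, 0, 0, 1, 0.004, 0, 0, 0, 0, 0, 1]
}}

```text
time_s: 7.9
eef_pos: [0.5704, -0.1978, 0.1124]
ee_rot: [-75.4, 89.8, -153.0]
force: [-18.8, 6.3, 49.1]
gripper_width: -0.0001
```

{"fn": "send_rows", "kwargs": {
  "commands": [-0.03, 0, 0, 0, 0, 0, 1, 0, 0.034, 0.002, 0, 0, 0, 1, 0, 0.034, 0.002, 0, 0, 0, 1, 0, 0, 0, 0, 0, 0, 1]
}}

```text
time_s: 8.23
eef_pos: [0.6367, -0.1841, 0.1468]
ee_rot: [-82.8, 89.8, -160.5]
force: [-0.4, -0.2, 0.0]
gripper_width: -0.0
```

```bash
python3 look.py w6 .049 -.099
```

```text
pos [ 0.6367 -0.1841  0.1468] jaw yaw 12.33 toolx [-0.003 -0.001 -1.   ] F [-0.37 -0.23  0.03] t 8.2333
target [ 0.6384 -0.1895  0.112 ] tool shift now [0.0348 0.0007 0.0057] norm 0.0352
rotvec [0.0179 0.0004 0.0033]
shift in target frame [0.0348 0.0007 0.0057]
```

View pics/w6.png

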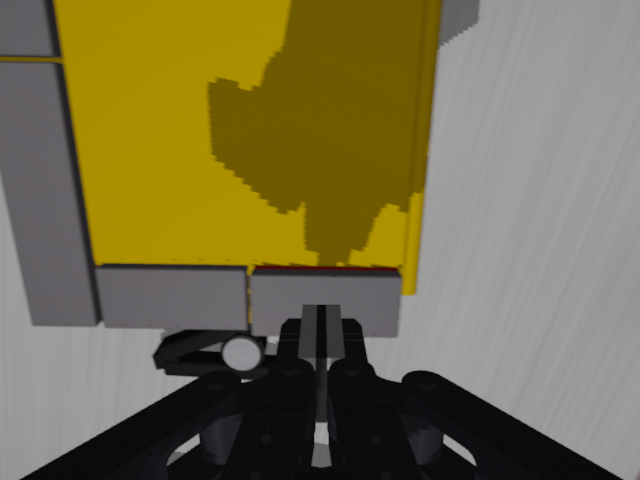

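Right-rear, at (252-398, 270-337), still shows its red band. I'll press it.

{"fn": "send_rows", "kwargs": {
  "commands": [0.016, 0, 0.006, 0, 0, 0, 1, 0.008, 0, 0, 0, 0, 0, 1, 0.004, 0, 0, 0, 0, 0, 1, 0.004, 0, 0, 0, 0, 0, 1, 0.004, 0, 0, 0, 0, 0, 1]
}}

```text
time_s: 8.7
eef_pos: [0.6343, -0.1886, 0.1127]
ee_rot: [-109.4, 89.7, 173.0]
force: [-15.1, 8.0, 43.5]
gripper_width: -0.0
```

Now I'll lift and back away towards the front, high up, to check.

{"fn": "send_rows", "kwargs": {
  "commands": [-0.03, 0, 0, 0, 0, 0, 1, -0.04, -0.01, 0, 0, 0, 0, 1, -0.04, -0.03, -0.03, 0, 0, 0, 1, -0.04, -0.03, -0.03, 0, 0, 0, 1, -0.03, -0.03, -0.03, 0, 0, 0, 1]
}}

```text
time_s: 9.12
eef_pos: [0.5391, -0.1403, 0.2598]
ee_rot: [-123.3, 88.6, 158.7]
force: [0.0, -0.6, 0.3]
gripper_width: -0.0001
```

{"fn": "send_rows", "kwargs": {
  "commands": [0, -0.04, 0, 0, 0, 0, 1, 0, -0.04, 0, 0, 0, 0, 1, 0, -0.03, 0, 0, 0, 0, 1, 0, 0, 0, 0, 0, 0, 1]
}}

```text
time_s: 9.45
eef_pos: [0.4232, -0.1599, 0.2644]
ee_rot: [-121.0, 88.8, 161.3]
force: [0.6, -1.0, -0.2]
gripper_width: 0.0
```

```bash
python3 look.py w7 .049 -.099
python3 - <<'E'
from h import *
from cell import ctrl
cs=np.cos(YAW),np.sin(YAW);M=np.array([[cs[0],cs[1]],[-cs[1],cs[0]]])
S=dict(LR=(.049,.098),LF=(-.018,.098),FL=(-.068,.058),FR=(-.068,-.058),RF=(-.018,-.098),RR=(.049,-.098),panel=(.01,0),panF=(-.035,.04))
for n in ["w7","scene","side"]:
    if n=="w7": d=pickle.load(open("w7.pkl","rb"));E=d["E"]
    else: d=ctrl.read_camera(n);E=d["extrinsics"]; cv2.imwrite(f"pics/{n}7.png",d["image"][:,:,::-1])
    P=pts(d,E);c=(P[...,:2]-C)@M.T
    out={}
    for k,(x,y) in S.items():
        m=(abs(c[...,0]-x)<.009)&(abs(c[...,1]-y)<.009)&(P[...,2]>.09)&(P[...,2]<.13)&(d["range_z"]>0)
        out[k]=(int(m.sum()),round(float(np.median(P[m][:,2])),4) if m.any() else None)
    print(n,out)
    if n=="scene":cv2.imwrite("pics/crop7.png",cv2.resize(d["image"][180:300,190:340,::-1],None,fx=4,fy=4))
    m=masks(d)&(P[...,2]>.1085)&(P[...,2]<.1155)&(P[...,0]>.4)&(P[...,0]<.8)
    if n!="w7":
        k=max(cv2.findContours(cv2.morphologyEx(m.astype(np.uint8),2,np.ones((3,3))),0,1)[0],key=cv2.contourArea)
        for p in cv2.approxPolyDP(k,4,True)[:,0]: print(p,P[p[1],p[0]].round(3))
E
```

```text
pos [ 0.4232 -0.1599  0.2644] jaw yaw 12.26 toolx [-0.019  0.007 -1.   ] F [ 0.62 -1.01 -0.18] t 9.45
target [ 0.6384 -0.1895  0.112 ] tool shift now [0.148  0.2067 0.0761] norm 0.2653
rotvec [ 0.0166 -0.0103  0.0175]
shift in target frame [0.1524 0.2053 0.0712]
w7 {'LR': (0, None), 'LF': (958, 0.1133), 'FL': (831, 0.1132), 'FR': (591, 0.1133), 'RF': (531, 0.1131), 'RR': (529, 0.113), 'panel': (704, 0.1124), 'panF': (786, 0.1126)}
scene {'LR': (41, 0.1147), 'LF': (36, 0.1146), 'FL': (32, 0.1151), 'FR': (34, 0.1141), 'RF': (38, 0.1146), 'RR': (43, 0.1143), 'panel': (41, 0.1132), 'panF': (36, 0.1142)}
[296 210] [ 0.511 -0.031  0.112]
[279 210] [ 0.517 -0.071  0.114]
[278 221] [ 0.557 -0.068  0.114]
[284 217] [ 0.542 -0.056  0.114]
[283 223] [ 0.565 -0.055  0.115]
[275 223] [ 0.565 -0.074  0.114]
[272 216] [ 0.54  -0.084  0.114]
[277 210] [ 0.518 -0.076  0.115]
[262 216] [ 0.541 -0.108  0.113]
[266 231] [ 0.595 -0.09   0.114]
[261 236] [ 0.612 -0.098  0.114]
[256 216] [ 0.543 -0.122  0.114]
[261 212] [ 0.526 -0.113  0.113]
[255 212] [ 0.529 -0.127  0.114]
[253 221] [ 0.561 -0.126  0.114
[... 228 characters left out ...]
114]
[234 239] [ 0.623 -0.158  0.11 ]
[235 230] [ 0.595 -0.162  0.112]
[226 231] [ 0.601 -0.181  0.113]
[226 253] [ 0.669 -0.166  0.111]
[253 251] [ 0.66  -0.108  0.112]
[254 245] [ 0.643 -0.109  0.114]
[259 250] [ 0.654 -0.096  0.11 ]
[271 245] [ 0.64  -0.071  0.114]
[296 248] [ 0.64  -0.016  0.109]
[299 233] [ 0.594 -0.014  0.113]
[286 231] [ 0.589 -0.045  0.113]
[298 229] [ 0.583 -0.018  0.115]
[287 223] [ 0.563 -0.046  0.114]
side {'LR': (22, 0.1098), 'LF': (24, 0.1098), 'FL': (28, 0.1099), 'FR': (33, 0.1099), 'RF': (33, 0.11), 'RR': (32, 0.1099), 'panel': (29, 0.109), 'panF': (31, 0.1089)}
[312 271] [ 0.535 -0.146  0.11 ]
[317 277] [ 0.539 -0.172  0.11 ]
[319 271] [ 0.552 -0.148  0.109]
```

View pics/w7.png

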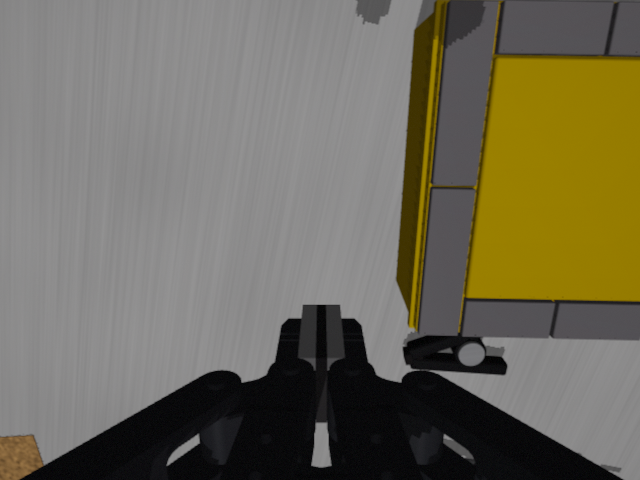

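View pics/crop7.png

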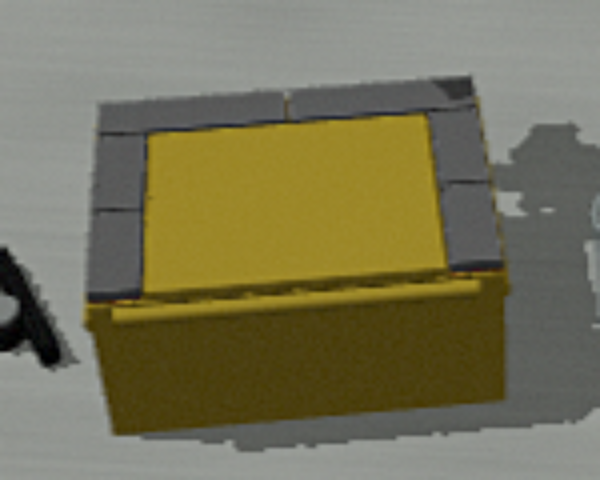

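View pics/side7.png

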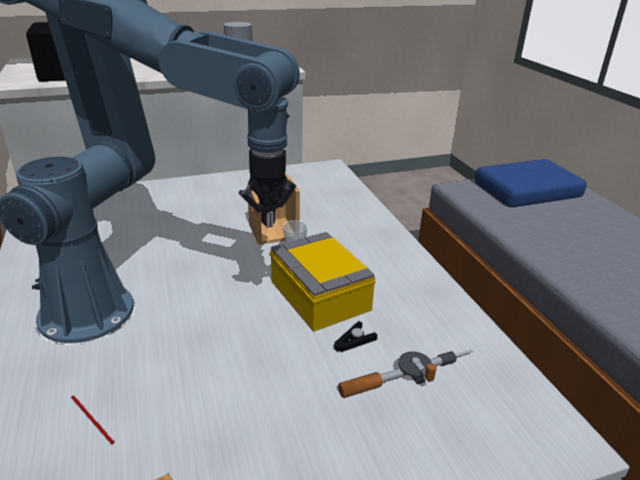

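Run:
```python
from cell import ctrl
print(ctrl.get_obs()["force"].round(2));print(ctrl.finish_job())
```

```text
[ 0.17 -0.02  0.66]
the job is handed in; nothing more can be done
None
```

I pushed the lid shut with the closed fingertips on the panel. Then I pressed all six rim sections straight down, one after another, each until it hit a hard stop (about 36–75 N). Finally I backed the arm off in free air and handed the job in at about 9.6 s; no verdict is reported.

**Section heights:** In the last camera checks every section stood only 0 to 1.4 mm (mostly about 0.8 mm) above the panel, all at nearly the same height. That puts them at about 6 of 7 mm or more, past the 5.5 mm mark. The wrist view did not include left-rear in that check; it was measured in the scene and side views instead.

**Tub and bystanders:** The lid was flat and the tub looked within a few millimetres of where it started. The clamp and drill looked undisturbed in the last pictures. The jar and bird box were partly hidden or out of frame at the end, but the arm stayed clear of both.

**Doubts:**
- **Residual gap:** The 0.8 mm does not quite match "flush", and a faint reddish edge showed at the hinge ends of the two rear sections.
- **Left-rear:** It stalled briefly about 1 mm above flush and needed a firmer push.
- **Camera agreement:** The scene and side cameras disagreed on absolute height by about 4–5 mm, so I relied on heights relative to the panel.

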